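# Hold the hallway light controller in pairing mode

## Task

Take the square-headed setting pin out of its wooden block, push its thin end down into the narrow well in the top of the white light controller, and hold the spring button at the bottom of the well about halfway down for three seconds, which keeps the controller in pairing mode. Never press the button all the way to its stop (that wipes the settings) and leave the tea bowl, the chess pawn and the key tray where they are. The job finishes while you are holding: do not let go, keep the pin pressing the button halfway.

Things in the scene. Friction and masses are not known exactly. Their poses are not given: they have to be found in the camera images.
- pin: the loose setting pin, 120 mm tall, about 60 g, standing upright in the block: a round steel rod of 10 mm diameter and 70 mm length (the lowest 3 mm taper to 6 mm) under a square aluminium grip head 16 x 16 mm and 50 mm tall. Origin at the centre of the lower (thin) end; z runs up along the pin to the head; x and y are square to the flat sides of the head
- pin_grip (a point): point on the pin's axis in the head, 97 mm above the thin end (27 mm above the head's underside): a good place to grip, from above
- block: fixed wooden pen block 90 x 70 x 80 mm (x, y, z), origin at the centre of its underside; one upright hole of 12 mm diameter and 75 mm depth in the middle of its top. The pin's head rests on the block's top, so its thin end starts 10 mm above the tabletop; lift it more than 75 mm to clear the block
- hub: the fixed light controller, a white plastic box 130 x 110 x 67 mm (x, y, z), origin at the centre of its underside. On top are a small toggle switch (about 20 mm high, 37 mm from the centre towards -x) and the round well with its flared collar (25 mm from the centre towards +x)
- well_mouth (a point): centre of the well's mouth, at the upper rim of its collar, 75 mm above the tabletop. The collar stands 8 mm up from the box's top and narrows like a funnel from 22 mm inner diameter at the rim to 13 mm at the box's top; below that the well is upright, 13 mm in diameter; the top of the unpressed button lies 40 mm below the mouth
- pair_button (a joint): travel of the black spring button at the bottom of the well, in m: 0 unpressed, grows as it is pressed straight down, 0.016 at its stop; halfway is 0.008. It needs about 2 N to start and 5 N at halfway, 7.7 N at the stop (350 N/m); it springs back when let go
- bowl: ceramic tea bowl, 100 mm across, 60 mm high, origin at the centre of its underside; to be left alone
- pawn: black plastic chess pawn, 37 mm high, 18 mm across, standing on the fixed 200 x 200 x 14 mm chessboard, origin at the centre of its underside; to be left alone
- tray: steel key tray, 130 x 90 x 20 mm, origin at the centre of its underside; to be left alone
There are look-alikes about, which are no part of the job. What is shaped like the pin but black or yellow is not meant. There is more than one size of the hub; the one meant has the size given above.

How it is judged:
By the outcome, as a careful person would: the job done as asked, in the order asked, and still so for the second after the job is handed in, while the arm keeps its last pose, push and grip.
It also fails if it takes over 48 s, if anything falls off the work surface, if the arm or the gripper's body presses on something with over 40 N, if the wrist force passes 120 N, or if a joint passes its speed limit or range.

## Robot

A 6-joint arm with a two-finger parallel gripper is mounted at the origin on the work surface. World frame = base frame: x ahead of the robot, y to its left, z up, the work surface at z = 0. Lengths are in mm, angles in rad, forces in N, time in s.
With the tool pointing down it reaches from about 300 to 775 mm from the base axis. Payload 14.6 kg.
Tool frame: the origin (TCP) lies at the very end of the fingers, on their centre line; the grasp point (between the pads) lies 19 mm behind it (grip_point_offset is the distance from the TCP to the grasp point, in mm); z points along the fingers, y is the line along which they close (so a half turn about z gives the same grasp; the last joint's range is limited). The gripper opens to 94 mm and grips with 3 to 60 N. Pads are 16 mm wide; open, the fingers measure 119 mm over their backs; the gripper's body (75 mm by 177 mm) begins 78 mm behind the grasp point.
Start: joints at [1.194, 0.3, 1.521, -0, 1.321, -0.067], TCP at [167.675, 523.808, 205.446] pointing down, gripper open.
Joint ranges: [-3.03, 3.03], [-0.79, 2.21], [0.23, 2.52], [-1.04, 4.18], [0, 3.07], [-2.55, 2.55]. Speed limits (rad/s): [2.22, 2.22, 2.57, 3.14, 3.14, 3.14].

## Interface

Orientations are given as [roll, pitch, yaw] about the fixed x, y, z axes, in that order (R = Rz(yaw) Ry(pitch) Rx(roll)).
In Python, from cell import read_state, camera, camera_info, sign_off, grip_point_offset gives the robot as it stands.
- The arm moves only by the shell command python3 -m handwheel 'ROWS' [FORCE]. ROWS is text: rows parted by semicolons, each of 5 numbers parted by spaces: the shift along the world's x, y, z in units of 40 mm (1.0 is 40 mm), then the turn about the world's z in units of 5 degrees (1.0 is 5 degrees), then the closure, from 0 (fully open) to 1 (shut). In form: dx dy dz yaw gripper; .... A call has 1 to 12 rows; each row shifts and turns the commanded pose from where the row before left it; what a row does not reach is not made up. A row lasts 1/12 s, in which the tool goes at most 41.7 mm and 7.16 degrees, less where a joint would pass 70% of its speed; a pose out of reach is approached as far as the arm can. A call is refused whole if a number of a shift passes 1 or a number of a turn 1, either way. A call with a gripper value outside its range is refused whole. The fingers move at their own pace and stop on an object; FORCE is the grip in N (left out, the last holds). Time passes only in rows, so rows that do not move let the fingers close. It gives the time, the measured TCP pose, the force, the opening and the grip force at its end, in the units of the state.
- read_state(): the state, without advancing time (a new reading comes with each control period).
- camera(name): name is "scene" or "top"; returns (picture, depth): 420x560x3 uint8, red, green, blue; 420x560 float32, mm along the optical axis (not along the pixel's ray), 0 where there is no reading.
- camera_info(name): a dict with "intrinsics" (3x3 intrinsics, pixels), "world_from_camera" (4x4, takes a point from camera to world coordinates). Camera axes: x right, y down, z forward; pixel columns grow to the right and rows downward; lengths in mm; the calibration is good to about 2 mm. A picture is of the moment at which its call begins. camera_info takes no time and is no camera call.
- sign_off(): hands the job in; it is judged then, once.
The state is a dict: "clock": time; "joints": joint angles; "qd": joint speeds; "effort": joint torques, N m; "eef_pos": TCP position; "eef_rot": TCP orientation; "wrist_force": force on the tool from outside, world axes, zero at the start; "moment": the same for the moment, N m; "finger_gap": finger opening in mm; "finger_force": force on a finger pad.
Only numpy, scipy, OpenCV 4.12 (cv2) and the standard library are available. Lean on these libraries where they do the work, as an engineer would, in place of code of your own. Each camera call takes 0.05 s, during which the arm holds its last target. There are 200 camera calls.

## Working session

There is one attempt and no reset: what is moved stays moved. The work goes in short steps, Python scripts to look and compute and a shell command to move; the robot and the scene stay as the last step left them, time stands still between calls to the robot, and variables do not carry over. Pictures are saved under pics/ and viewed, at most 10 in all, crops included, and the job is handed in when it is done.

```bash
mkdir -p pics; python3 - <<'E'
from cell import *
import cv2,numpy as np
for n in("scene","top"):
    p,d=camera(n);cv2.imwrite(f"pics/{n}0.png",p[:,:,::-1]);np.save(f"{n}.npy",d)
    print(n,camera_info(n))
print(read_state(),grip_point_offset)
E
```

```text
scene {'intrinsics': array([[524.65813745,   0.        , 268.23479789],
       [  0.        , 524.65813745, 218.34288865],
       [  0.        ,   0.        ,   1.        ]]), 'world_from_camera': array([[ 4.06592856e-01,  7.40035266e-01, -5.35751859e-01,
         1.13783231e+03],
       [ 9.13460123e-01, -3.18689057e-01,  2.53037328e-01,
        -3.45844217e+02],
       [ 1.65182918e-02, -5.92271128e-01, -8.05569399e-01,
         9.73059007e+02],
       [ 0.00000000e+00,  0.00000000e+00,  0.00000000e+00,
         1.00000000e+00]])}
top {'intrinsics': array([[451.85904951,   0.        , 276.02862065],
       [  0.        , 451.85904951, 209.8135178 ],
       [  0.        ,   0.        ,   1.        ]]), 'world_from_camera': array([[-1.38847562e-02, -9.97486433e-01,  6.94840169e-02,
         4.76418638e+02],
       [-9.99902197e-01,  1.37346877e-02, -2.63706226e-03,
        -6.25800315e+01],
       [ 1.67609256e-03, -6.95138361e-02, -9.97579579e-01,
         1.20238421e+03],
       [ 0.00000000e+00,  0.00000000e+00,  0.00000000e+00,
         1.00000000e+00]])}
{'clock': 0.1, 'joints': array([ 1.19436567e+00,  3.00393860e-01,  1.52151898e+00,  6.77587973e-06,
        1.32072149e+00, -6.66159546e-02]), 'qd': array([ 0.00088682, -0.00178683, -0.00199907,  0.00059741,  0.00044243,
        0.0010616 ]), 'effort': array([ 2.04378237e-03, -5.32640219e+01, -3.53283691e+01,  7.09781866e-02,
        2.34365434e-02, -7.67713641e-05]), 'eef_pos': array([167.60567665, 523.58644025, 204.95497355]), 'eef_rot': array([-3.14055372e+00, -7.58897179e-05,  2.83177623e+00]), 'wrist_force': array([-0.10621816,  0.25709131, -0.44487394]), 'moment': array([-0.02683875, -0.04222368, -0.01577719]), 'finger_force': 0.0, 'finger_gap': 94.21044036803397} 18.8
```

View pics/scene0.png

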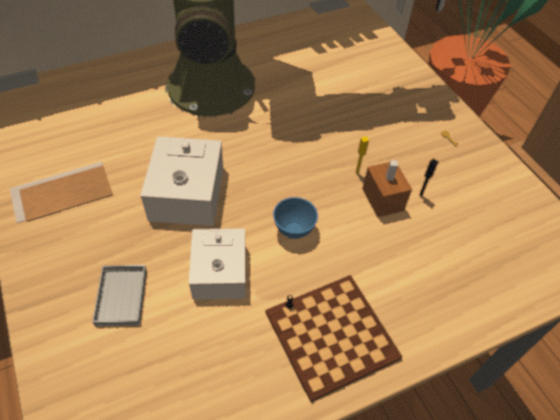

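View pics/top0.png

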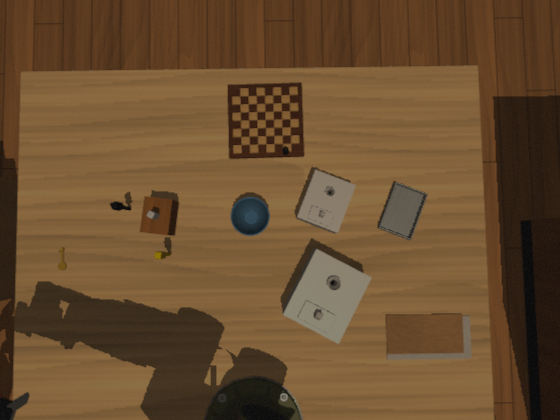

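The scene view shows the grey pin in the block at about (392,168), with yellow and black look-alikes on either side. The white boxes are at (185,180) and (218,262). In the top view the pin is at (152,214) and the boxes at (327,295) and (326,200). Next I measure them.

```bash
cat > h.py <<'E'
from cell import *
import cv2,numpy as np
def cloud(n,d):
    c=camera_info(n);K=c["intrinsics"];T=c["world_from_camera"]
    v,u=np.mgrid[:420,:560]
    P=np.stack([(u-K[0,2])/K[0,0]*d,(v-K[1,2])/K[1,1]*d,d],-1)
    return P@T[:3,:3].T+T[:3,3]
def rect(pts): 
    return cv2.minAreaRect(pts[:,:2].astype(np.float32))
E
python3 - <<'E'
from h import *
C=cloud("top",np.load("top.npy"));D=cloud("scene",np.load("scene.npy"))
def box(c,u0,u1,v0,v1,z0,z1):
    q=c[v0:v1,u0:u1].reshape(-1,3);return q[(q[:,2]>z0)&(q[:,2]<z1)]
for nm,c,w in(("big top",C,(275,380,240,350)),("small top",C,(290,362,160,240)),("big sc",D,(140,230,130,230)),("small sc",D,(185,250,225,305))):
    q=box(c,*w,30,120);h,e=np.histogram(q[:,2],np.arange(30,121,3));z=e[h.argmax()]+1.5
    f=q[abs(q[:,2]-z)<4];print(nm,z,np.median(f[:,2]),rect(f))
for nm,c,w in(("pin top",C,(130,180,190,240)),("pin sc",D,(360,412,155,215))):
    f=box(c,*w,72,86);print(nm,"block",rect(f),len(f))
    f=box(c,*w,100,150);print("head",f[:,2].max(),f.mean(0),rect(f),len(f))
    f=box(c,*w,124,140);print("headtop",f.mean(0),rect(f),len(f))
# close-ups
a=cv2.imread("pics/scene0.png");b=cv2.imread("pics/top0.png")
R=lambda i,u0,u1,v0,v1:cv2.resize(i[v0:v1,u0:u1],(400,300),interpolation=cv2.INTER_CUBIC)
cv2.imwrite("pics/crop.png",np.vstack([np.hstack([R(a,350,430,145,205),R(a,180,260,225,285)]),np.hstack([R(b,120,200,185,245),R(b,290,370,165,225)])]))
E
```

```text
big top 91.5 92.55933048080294 ((343.5537414550781, -187.40243530273438), (152.42678833007812, 179.79074096679688), 61.6072998046875)
small top 67.5 67.63982490031538 ((577.39013671875, -193.4442901611328), (110.43577575683594, 130.33956909179688), 67.75154113769531)
big sc 91.5 91.30008052631922 ((345.31878662109375, -187.73951721191406), (153.1120147705078, 184.60208129882812), 61.83433151245117)
small sc 64.5 65.64532376461176 ((577.8439331054688, -194.10227966308594), (109.33544158935547, 133.3828125), 67.56925964355469)
pin top block ((545.9044799804688, 232.05902099609375), (71.80438232421875, 89.84393310546875), 82.66907501220703) 959
head 135.57935005494846 [545.18913822 230.26611833 125.69454098] ((545.84130859375, 231.92022705078125), (16.624921798706055, 15.7489013671875), 61.767234802246094) 70
headtop [545.6274917  231.65442043 130.24429748] ((545.8078002929688, 232.0090789794922), (16.587135314941406, 15.690847396850586), 61.02501678466797) 52
pin sc block ((528.3998413085938, 234.24085998535156), (72.12416076660156, 135.4812469482422), 82.82137298583984) 880
head 131.44075569399638 [550.07517045 229.52352363 118.71286561] ((547.9815063476562, 231.8025360107422), (16.822864532470703, 20.02391815185547), 59.08462142944336) 115
headtop [548.10266374 230.97983559 127.83566459] ((546.9140625, 231.45663452148438), (15.353597640991211, 17.953725814819336), 55.90376663208008) 48
```

View pics/crop.png

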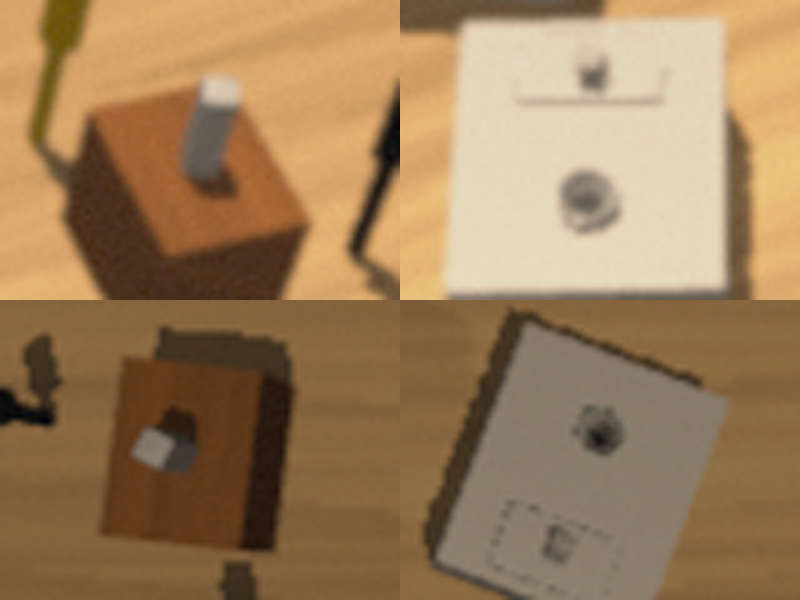

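```bash
python3 -m handwheel '0.788 -0.608 0 -0.2 0.6;0.788 -0.608 0 -0.2 0.6;0.788 -0.608 0 -0.2 0.6;0.788 -0.608 0 -0.2 0.6;0.788 -0.608 0 -0.2 0.6;0.788 -0.608 0 -0.2 0.6;0.788 -0.608 0 -0.2 0.6;0.788 -0.608 0 -0.2 0.6;0.788 -0.608 0 -0.2 0.6;0.788 -0.608 0 -0.2 0.6;0.788 -0.608 0 -0.2 0.6;0.788 -0.608 0 -0.2 0.6' 20
python3 -m handwheel '0 0 0 0 0.6;0 0 0 0 0.6'
python3 - <<'E'
from h import *
C=cloud("top",np.load("top.npy"));D=cloud("scene",np.load("scene.npy"))
for nm,c,w in(("top",C,(310,350,175,205)),("sc",D,(205,232,252,278))):
    q=c[w[2]:w[3],w[0]:w[1]].reshape(-1,3);f=q[(q[:,2]>71)&(q[:,2]<80)];print(nm,f.mean(0),rect(f),len(f))
    # dark well pixels
for nm,c,w in(("black",C,(105,133,195,215)),("yellow",C,(150,170,240,262))):
    q=c[w[2]:w[3],w[0]:w[1]].reshape(-1,3);f=q[q[:,2]>40];print(nm,f.mean(0),f[:,2].max(),rect(f))
p,d=camera("scene");cv2.imwrite("pics/s1.png",cv2.resize(p[90:250,280:480,::-1],(800,600)))
print(read_state()["eef_pos"],read_state()["eef_rot"])
E
```

```text
clock: 1.1
eef_pos: [547.1, 230.3, 205.2]
eef_rot: [-3.141, -0.0, 2.621]
wrist_force: [0.8, 1.1, -0.5]
finger_gap: 37.6
finger_force: 0.0
clock: 1.27
eef_pos: [546.7, 230.6, 204.5]
eef_rot: [-3.141, -0.001, 2.62]
wrist_force: [-0.5, 0.5, 0.4]
finger_gap: 37.9
finger_force: 0.0
top [ 600.90940986 -199.44594896   72.94921483] ((604.5672607421875, -200.6423797607422), (97.76690673828125, 73.39753723144531), 89.01190948486328) 103
sc [ 598.21067752 -203.25956308   73.28044612] ((600.7542724609375, -203.1465301513672), (24.468725204467773, 23.561561584472656), 0.8863832354545593) 43
black [568.52081732 316.87305869 112.3868934 ] 1202.384208555968 ((529.2599487304688, 133.86459350585938), (406.3114929199219, 21.01758575439453), 77.90562438964844)
yellow [449.23070411 211.55625171 117.45064978] 1202.384208555968 ((457.7725524902344, 80.8031005859375), (17.7930908203125, 288.63299560546875), 3.8817899227142334)
[545.79474527 231.65273878 204.77730121] [-3.14076806e+00 -9.47000421e-04  2.62138515e+00]
```

View pics/s1.png

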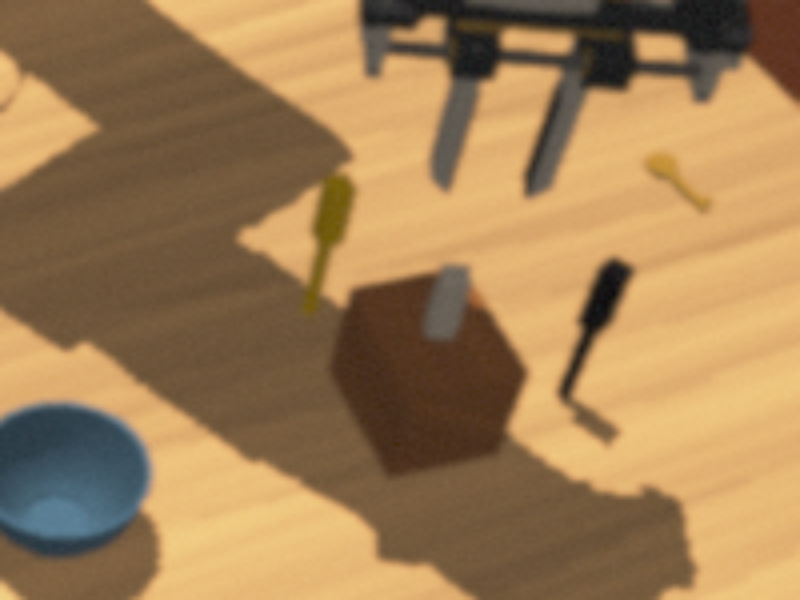

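The fingers at about (440-540,180) in the crop are over the pin, with open space on both sides. The well measures (600.8, -203.2), which agrees with the box geometry. Descend and grip.

```bash
python3 -m handwheel '0 0 -0.58 0 0.6;0 0 -0.58 0 0.6;0 0 -0.58 0 0.6;0 0 -0.58 0 0.6;0 0 -0.58 0 0.6;0 0 0 0 0.6;0 0 0 0 0.6' 35
python3 -m handwheel '0 0 0 0 1;0 0 0 0 1;0 0 0 0 1;0 0 0 0 1;0 0 0 0 1;0 0 0 0 1'
```

```text
clock: 1.9
eef_pos: [544.9, 232.8, 89.4]
eef_rot: [-3.14, -0.001, 2.624]
wrist_force: [-0.1, -0.3, 0.5]
finger_gap: 37.6
finger_force: 0.0
clock: 2.4
eef_pos: [546.3, 232.2, 90.5]
eef_rot: [3.14, 0.001, 2.622]
wrist_force: [-0.9, -0.2, 7.1]
finger_gap: 15.6
finger_force: 35.0
```

```bash
python3 -m handwheel '0 0 0.3 0 1;0 0 0.5 0 1;0 0 0.5 0 1;0 0 0.5 0 1;0 0 0.5 0 1;0 0 0.4 0 1;0 0 0.3 0 1;0 0 0 0 1;0 0 0 0 1'
python3 - <<'E'
from h import *
p,d=camera("scene");cv2.imwrite("pics/s2.png",cv2.resize(p[50:230,320:480,::-1],(640,600)))
np.save("s2.npy",d)
s=read_state();print(s["eef_pos"],s["wrist_force"],s["finger_gap"])
E
```

```text
clock: 3.15
eef_pos: [545.9, 231.9, 209.6]
eef_rot: [3.141, 0.0, 2.622]
wrist_force: [0.1, 0.0, -0.3]
finger_gap: 15.9
finger_force: 35.0
[545.64596304 231.832325   208.69758471] [ 0.37560595 -0.0532027  -0.35983571] 15.963576569732012
```

View pics/s2.png

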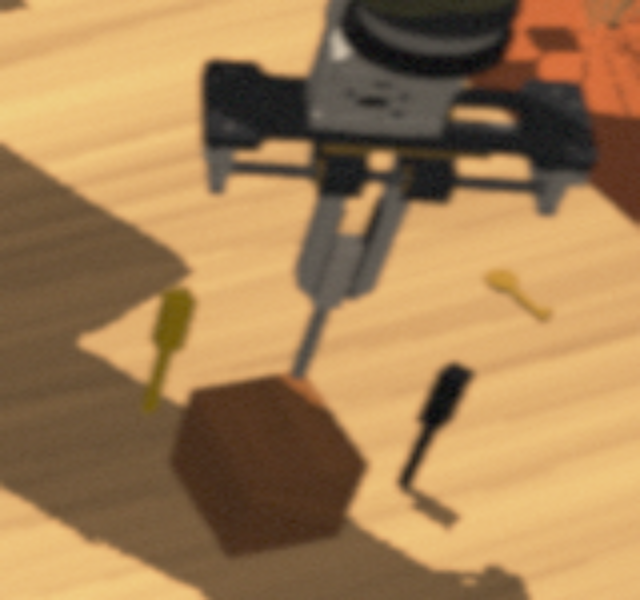

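The pin is held and clear of the block, with its tip at about (297,378) in the crop. Carry it over to the hub.

```bash
python3 -m handwheel '0.05 -0.5 0 0 1;0.1 -0.9 0 0 1;0.12 -1 0 0 1;0.12 -1 0 0 1;0.12 -1 0 0 1;0.12 -1 0 0 1;0.12 -1 0 0 1;0.12 -1 0 0 1;0.12 -1 0 0 1;0.12 -1 0 0 1;0.12 -0.9 0 0 1;0.14 -0.58 0 0 1'
python3 -m handwheel '0 0 0 0 1;0 0 0 0 1;0 0 0 0 1'
python3 - <<'E'
from h import *
p,d=camera("scene");cv2.imwrite("pics/s3.png",cv2.resize(p[130:310,150:310,::-1],(640,720))[:600])
C=cloud("scene",d);s=read_state();print(s["eef_pos"],s["wrist_force"])
q=C[130:310,150:310].reshape(-1,3)
for z in range(126,186,8):
    f=q[(q[:,2]>z)&(q[:,2]<z+8)&(np.hypot(q[:,0]-600,q[:,1]+203)<40)]
    print(z,len(f),f.mean(0) if len(f) else '')
E
```

```text
clock: 4.2
eef_pos: [599.9, -206.6, 207.8]
eef_rot: [-3.141, -0.002, 2.62]
wrist_force: [0.4, 0.7, -1.8]
finger_gap: 15.7
finger_force: 35.0
clock: 4.45
eef_pos: [600.4, -202.5, 208.4]
eef_rot: [-3.141, -0.002, 2.623]
wrist_force: [0.1, 0.8, 0.3]
finger_gap: 15.8
finger_force: 35.0
[ 600.53389687 -202.16922353  208.8075012 ] [-0.09553757  0.39756283  0.20794917]
126 8 [ 603.35409665 -202.56026355  131.43529302]
134 12 [ 603.98914304 -202.25739386  138.07521529]
142 12 [ 604.11016904 -202.74979555  146.26254966]
150 11 [ 604.17134429 -202.96777145  153.43974404]
158 16 [ 603.71684367 -201.8444632   161.9483334 ]
166 11 [ 604.20488099 -202.91790554  169.78433603]
174 12 [ 604.39449516 -202.93817006  178.04844713]
182 15 [ 604.50418308 -202.62718665  186.58438314]
```

View pics/s3.png

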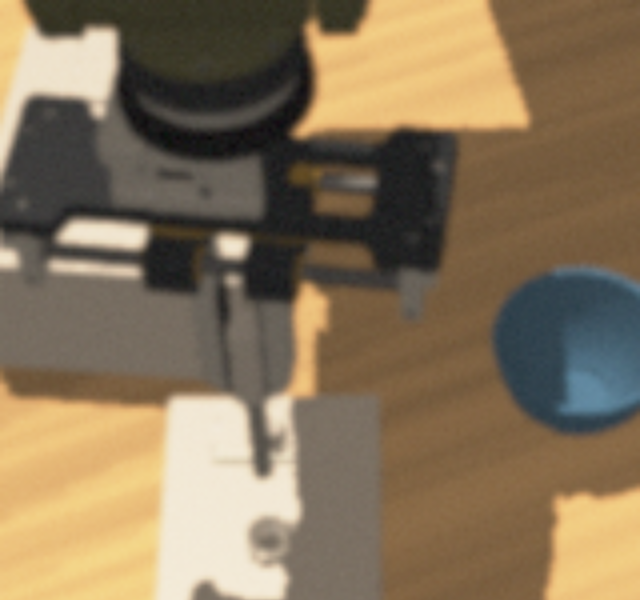

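The rod hangs upright over the well (x≈600, y≈-202.5). Go down through the funnel in stages.

```bash
python3 -m handwheel '0 -0.02 -0.3 0 1;0 0 -0.5 0 1;0 0 -0.4 0 1;0 0 -0.1 0 1;0 0 -0.1 0 1;0 0 -0.1 0 1;0 0 -0.1 0 1;0 0 0 0 1;0 0 0 0 1'
python3 -m handwheel '0 0 -0.08 0 1;0 0 -0.08 0 1;0 0 -0.08 0 1;0 0 -0.08 0 1;0 0 0 0 1;0 0 0 0 1'
```

```text
clock: 5.25
eef_pos: [600.8, -204.0, 145.8]
eef_rot: [3.142, 0.0, 2.622]
wrist_force: [-0.3, 0.1, -1.0]
finger_gap: 16.0
finger_force: 35.0
clock: 5.75
eef_pos: [600.6, -204.0, 132.4]
eef_rot: [-3.142, -0.0, 2.622]
wrist_force: [-0.4, 0.3, 0.4]
finger_gap: 15.9
finger_force: 35.0
```

```bash
python3 -m handwheel '0 0 -0.08 0 1;0 0 -0.08 0 1;0 0 -0.08 0 1;0 0 -0.08 0 1;0 0 0 0 1;0 0 0 0 1;0 0 0 0 1;0 0 0 0 1'
cat > f.py <<'E'
from h import *
L=[]
for i in range(5):
    camera("top");s=read_state();L.append(np.r_[s["eef_pos"],s["wrist_force"]])
L=np.array(L);print(L.mean(0).round(2),L.std(0).round(2),s["clock"],s["finger_gap"])
E
python3 f.py
```

```text
clock: 6.42
eef_pos: [600.8, -204.1, 120.0]
eef_rot: [3.142, 0.0, 2.622]
wrist_force: [0.6, 0.3, -0.9]
finger_gap: 16.0
finger_force: 35.0
[ 6.0077e+02 -2.0406e+02  1.1998e+02  3.0000e-02  2.0000e-02 -6.4000e-01] [0.02 0.02 0.04 0.09 0.51 0.37] 6.6667 15.9742192793721
```

```bash
python3 -m handwheel '0 0 -0.05 0 1;0 0 -0.05 0 1;0 0 -0.05 0 1;0 0 -0.05 0 1;0 0 0 0 1;0 0 0 0 1;0 0 0 0 1'; python3 f.py
```

```text
clock: 7.25
eef_pos: [600.8, -204.0, 112.1]
eef_rot: [-3.142, 0.0, 2.622]
wrist_force: [-1.1, 0.8, 2.3]
finger_gap: 16.0
finger_force: 35.0
[ 6.0077e+02 -2.0405e+02  1.1201e+02 -3.4000e-01 -5.0000e-02  2.6300e+00] [0.01 0.01 0.04 0.3  0.55 0.62] 7.5 15.797654266657448
```

```bash
python3 -m handwheel '0 0 -0.03 0 1;0 0 -0.03 0 1;0 0 -0.03 0 1;0 0 -0.03 0 1;0 0 0 0 1;0 0 0 0 1'; sed -i 's/range(5)/range(16)/' f.py; python3 f.py
```

```text
clock: 8.0
eef_pos: [600.8, -204.1, 107.1]
eef_rot: [3.142, 0.0, 2.622]
wrist_force: [-0.4, 0.3, 3.9]
finger_gap: 15.4
finger_force: 35.0
[ 6.0075e+02 -2.0406e+02  1.0711e+02 -1.1000e-01  2.5000e-01  4.3400e+00] [0.02 0.01 0.04 0.52 0.62 0.72] 8.8 15.395257880393064
```

The net push is 4.98 N, which puts the button about 8 mm down. Hold there for more than three seconds.

```bash
R='' ; python3 -m handwheel '0 0 0 0 1;0 0 0 0 1;0 0 0 0 1;0 0 0 0 1;0 0 0 0 1;0 0 0 0 1;0 0 0 0 1;0 0 0 0 1;0 0 0 0 1;0 0 0 0 1;0 0 0 0 1;0 0 0 0 1' >/dev/null
python3 -m handwheel '0 0 0 0 1;0 0 0 0 1;0 0 0 0 1;0 0 0 0 1;0 0 0 0 1;0 0 0 0 1;0 0 0 0 1;0 0 0 0 1;0 0 0 0 1;0 0 0 0 1;0 0 0 0 1;0 0 0 0 1' >/dev/null
python3 -m handwheel '0 0 0 0 1;0 0 0 0 1;0 0 0 0 1;0 0 0 0 1;0 0 0 0 1;0 0 0 0 1;0 0 0 0 1;0 0 0 0 1;0 0 0 0 1;0 0 0 0 1;0 0 0 0 1;0 0 0 0 1'
python3 f.py
python3 - <<'E'
from h import *
p,d=camera("scene");cv2.imwrite("pics/s4.png",p[:,:,::-1])
E
```

```text
clock: 11.8
eef_pos: [600.7, -204.0, 107.1]
eef_rot: [3.142, 0.0, 2.622]
wrist_force: [-0.2, -0.4, 5.0]
finger_gap: 15.8
finger_force: 35.0
[ 6.0071e+02 -2.0403e+02  1.0704e+02  4.9000e-01 -1.6000e-01  4.1400e+00] [0.01 0.01 0.01 0.47 0.5  0.55] 12.6 15.643237084030787
```

View pics/s4.png

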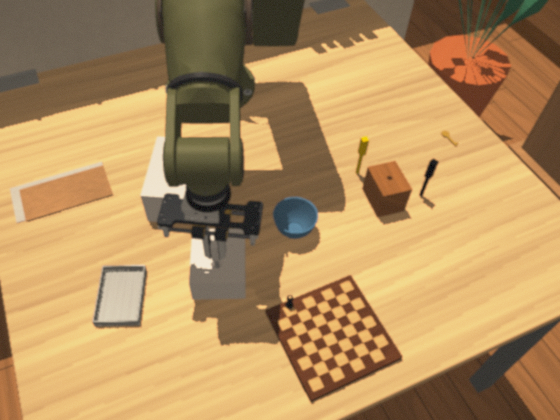

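The pin is in the well at (213,250), the block's hole is empty at (389,178), and the bowl, pawn and tray haven't moved. The push is steady at about 4.8 N, held for over 4 s.

```bash
python3 -c "from cell import *;print(sign_off())"
```

```text
the job is handed in; nothing more can be done
None
```

I handed the job in at about 12.7 s with the pin still pressing the pairing button: the measured push of about 4.8–5.0 N puts it roughly 8 mm down, held for over 4 s, and the bowl, pawn and tray stayed where they were.

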